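Seat the strainer lid of a parts-cleaning pot and take off its outer lid

ROBOT

A 7-joint arm with a two-finger parallel gripper is mounted at the origin on a cart in front of the work surface, level with it; the furniture and walls round the work are solid. World frame = base frame: x ahead of the robot, y to its left, z up, the work surface at z = 0. Lengths are in m, angles in rad, forces in N, time in s.
With the tool pointing down it reaches from about 0.425 to 0.925 m from the base axis. Payload 6.8 kg.
Tool frame: the origin (TCP) lies at the very end of the fingers, on their centre line; the grasp point (between the pads) lies 19 mm behind it; z points along the fingers, y is the line along which they close (so a half turn about z gives the same grasp; the last joint's range is limited). The gripper opens to 85 mm and grips with 20 to 120 N. Pads are 22 mm wide; open, the fingers measure 114 mm over their backs; the gripper's body (76 mm by 85 mm) begins 54 mm behind the grasp point. The pads swing forward as they close: fully open they stand 13 mm farther back than shut.
Start: joints at [1.115, 0.477, 0.022, 1.555, -0.011, 1.109, -0.083], TCP at [0.23, -0.635, 0.231] pointing down, gripper open.
Joint ranges: [-2.96, 2.96], [-0.34, 2.1], [-1.41, 1.46], [0.24, 2.44], [-1.37, 4.51], [0.17, 1.92], [-2.96, 2.96]. Speed limits (rad/s): [2.39, 2.39, 3.14, 3.14, 3.14, 3.14, 3.14].

INTERFACE

Orientations are given as a unit quaternion [w, x, y, z].
In Python, from station import bot gives the robot as it stands.
- The arm moves only by the tool jog_arm, never from a script. Its argument "motion" is a list of rows, each a list of 7 numbers: the turn, a rotation vector about the tool's x, y, z in rad, then the shift along the tool's x, y, z in mm, then the finger opening in mm, from 0 to 85.4. A call has 1 to 10 rows; each row is the pose to reach, as a shift and turn from the pose commanded when the call began, along the tool's axes at that moment; what a row does not reach only later rows make up. A row lasts 1/8 s, in which the tool goes at most 62.5 mm and 10.7 degrees, less where a joint would pass 70% of its speed; a pose out of reach is approached as far as the arm can. A call with a gripper value outside its range is refused whole. The fingers move at their own pace and stop on an object; "grip_force" is the grip in N (left out, the last holds). Time passes only in rows, so rows that repeat a pose let the fingers close. It gives the time, the measured TCP pose, the force, the opening and the grip force at its end, in the units of the state.
- bot.get_obs(): the state, without advancing time (a new reading comes with each control period).
- bot.read_camera(name): name is "scene" or "top" or "wrist"; returns a dict with "pixels" (480x640x3 uint8, red, green, blue), "camera_matrix" (3x3 intrinsics, pixels), "T" (4x4, takes a point from camera to world coordinates); the wrist camera has in their place "tool_from_camera" (4x4, takes a point from camera to tool coordinates, whose origin is the TCP and whose axes are the flange's). Camera axes: x right, y down, z forward; pixel columns grow to the right and rows downward; lengths in m; the calibration is good to about 2 mm. The wrist camera is an equidistant fisheye: a pixel r from the principal point sees the ray r / f radians off the axis. A picture is of the moment at which its call begins: read the wrist's pose just before it. There is no depth.
- bot.hand_in(): hands the job in; it is judged then, once.
Trained networks look in a picture, given as the dict that the camera call returned (one of the last four; its "shot" number tells which), for a name from the list of things; names that differ only in an ending like _2 or _b are one class to them, and where a whole thing is asked for, a point or a joint stands for the part that bears it (a point fixed in the world has none). Each returns a list of dicts, best first, with "score" (0 to 1); they miss things now and then, are a little off and sometimes report something else, mostly with a low value. They report only what shows in the picture. A call takes as long as a camera call.
- bot.spot_in(thing, picture): "xy" ([column, row] in pixels, amid what is visible of it).
- bot.tip_of(thing, picture): "xy" ([column, row] in pixels: a listed point, or the origin of a listed thing).
The state is a dict: "t": time; "q": joint angles; "joint_vel": joint speeds; "joint_torque": joint torques, N m; "eef_pos": TCP position; "tool_rot": TCP orientation; "contact_force": force on the tool from outside, world axes, zero at the start; "torque": the same for the moment, N m; "gripper_width": opening from 0.0 (shut) to 1.0 (fully open); "grasp_force": force on a finger pad.
Only numpy, scipy, OpenCV 4.12 (cv2) and the standard library are available. Lean on these libraries where they do the work, as an engineer would, in place of code of your own. Each camera call takes 0.05 s, during which the arm holds its last target. There are 200 camera calls.

TASK

Get the parts-cleaning pot ready for draining wheelsets: pull the tweezers up out of the socket in the pot and leave them standing in the mug. Then carry the nested lid set by its bar grip to the pot, lower it until the strainer lid is fully home on its seat with its two keys in the rim's notches, press the outer lid down, turn it anticlockwise to its stop so that it lets go, and lift the outer lid off alone, leaving the strainer lid seated. Do not tip or shove the pot, the mug or anything lying round about, and finish still holding the outer lid in the gripper about a hand's breadth above the pot: do not put it down.

Things in the scene. Friction and masses are not known exactly. Their poses are not given: they have to be found in the camera images.
- pot: Open round aluminium pot, loose, 0.9 kg, 75 mm high, mouth 99 mm across outside, body 90 mm. Origin: centre of its underside, z up. Two notches 15 mm wide cut the rim down to the seat on the +x and -x side of its frame. Overhead, behind the work, a raised model track runs across the bench: its front edge is at x = 0.56, its underside 470 mm above the bench; keep the wrist in front of it.
- pot_seat (a point): Centre of the pot's seat, 63 mm above its underside: a step inside the mouth, on which the strainer lid lies when home. Above it the mouth is 91 mm across inside, below it 82 mm.
- socket_mouth (a point): Mouth of the square steel socket that stands in the middle of the pot and holds the tweezers: 46 mm above the pot's underside, bore 17 mm along the pot's x and 14 mm along its y, floor 4 mm above the underside.
- inner_lid: Strainer lid (inner lid): slotted steel disc 88.6 mm across, 4 mm thick, 0.13 kg; two keys 9.5 mm wide stick out to 52 mm from the centre along its +x and -x and fit the pot's notches either way round. Origin: centre of its underside, z up. Four studs 32.5 mm from the centre reach from 13 mm below (feet) to 13 mm above the origin. It starts on its feet on the bench, under the outer lid.
- outer_lid: Outer lid: aluminium disc 108 mm across, 4 mm thick, 0.16 kg, bar grip on top. Origin: centre of the disc's underside, z up; x runs along the grip. At the start it rests on the strainer lid's studs, 13 mm above that lid's origin, coupled to it: its x is turned 60 degrees clockwise, seen from above, from the strainer lid's x. Lifted, it rises 5 mm, then carries the strainer lid along, nearly level.
- crossbar (a point): Middle of the outer lid's crossbar (33 x 10 x 5 mm, along the lid's x), 20.5 mm below its origin and under the strainer lid, held there between 3 mm ribs while it hangs. To free it: strainer lid seated in the notches, outer lid pressed back down by 4 to 5 mm, then turned 60 degrees anticlockwise seen from above (within 8 degrees; a stop lies just beyond), then straight up.
- inner_slot (a point): Middle of the slot in the strainer lid, 45 x 17 mm along its x (in line with the keys), through which the crossbar comes out; 2 mm above that lid's origin.
- lid_grip (a point): Point to grip on the outer lid's black bar, 28 mm above the outer lid's origin. The bar is 58 mm long (lid's x), 13 mm thick (y) and stands up to 39 mm above the origin; its foot plate, 20 mm wide, reaches up to 7 mm.
- tweezers: Steel tweezers 113 mm long, 13 mm wide, 9 mm thick, 20 g, upright in the pot's socket. Its y axis runs along the length and points up at the start; x runs across the width, z through the thickness. Origin near mid length, 56 mm from the lower end, on a flat face (the thickness is z = 0 to 9 mm).
- mug: White mug, loose, 0.32 kg, 80 mm high, mouth 72 mm across, wall 4 mm, inner floor about 5 mm up, with a handle on the side of its +y. Origin: centre of its underside, z up.
- tweezers_grip (a point): Point to grip on the tweezers' centre line, 102 mm from the lower end, 11 mm below the upper end.
- wheelset_1: Bystander: small wheelset lying on the bench, 44 x 25 x 25 mm.
- wheelset_2: Bystander: second wheelset, 44 x 25 x 25 mm.
- tape_roll: Bystander: roll of tape lying flat, 65 mm across, 19 mm high.
- paint_jar_4: Bystander: small paint tin, 31 mm across, 32 mm high.
- pliers: Bystander: pliers lying flat, 146 mm long.
- screwdriver_2: Bystander: screwdriver lying on the bench, 135 mm long.

How it is judged:
By the outcome, as a careful person would: the job done as asked, in the order asked, and still so for the second after the job is handed in, while the arm keeps its last pose, push and grip.
It also fails if it takes over 72 s, if anything falls off the work surface, if the arm or the gripper's body presses on something with over 40 N, if the wrist force passes 120 N, or if a joint passes its speed limit or range.

## Working session

There is one attempt and no reset: what is moved stays moved. The work goes in short steps, Python scripts to look and compute and a tool call to move; the robot and the scene stay as the last step left them, time stands still between calls to the robot, and variables do not carry over. Pictures are saved under pics/ and viewed, at most 10 in all, crops included, and the job is handed in when it is done.

Besides the shell and the picture viewer there is one more tool, called as name([rows], argument=value, ...), one row to a line, values as JSON. jog_arm: Moves the arm, as the interface text tells. Its arguments: {"type":"object","properties":{"motion":{"type":"array"},"grip_force":{"type":"number"}},"required":["motion"]}

```bash
mkdir -p pics; ls; cat > h.py <<'E'
import numpy as np, cv2
from station import bot
from scipy.spatial.transform import Rotation as R
def toolT(o):
    T=np.eye(4);q=o["tool_rot"];T[:3,:3]=R.from_quat([q[1],q[2],q[3],q[0]]).as_matrix();T[:3,3]=o["eef_pos"];return T
def shot(name):
    o=bot.get_obs();p=bot.read_camera(name)
    p["W"]=toolT(o)@np.array(p["tool_from_camera"]) if name=="wrist" else np.array(p["T"])
    p["fish"]=name=="wrist";return p
def at_z(p,uv,z):
    K=np.array(p["camera_matrix"]);d=np.array([(uv[0]-K[0,2])/K[0,0],(uv[1]-K[1,2])/K[1,1]])
    if p["fish"]:
        r=np.linalg.norm(d);d3=np.r_[d/max(r,1e-9)*np.sin(r),np.cos(r)]
    else: d3=np.r_[d,1]
    w=p["W"][:3,:3]@d3;c=p["W"][:3,3];return c+w*(z-c[2])/w[2]
def save(p,n): cv2.imwrite("pics/"+n+".png",p["pixels"][:,:,::-1])
Z=dict(pot=0.04,pot_seat=.063,socket_mouth=.046,inner_lid=.013,outer_lid=.026,lid_grip=.054,mug=0,tweezers=.06,tweezers_grip=.106,inner_slot=.015)
def find(p,n,z=None,f="tip_of",k=1):
    r=getattr(bot,f)(n,p)[:k]
    for a in r: print(n,f,"%.2f"%a["score"],np.round(a["xy"],1),np.round(at_z(p,a["xy"],Z.get(n,.012) if z is None else z),4))
    return r
E
python3 - <<'E'
from h import *
o=bot.get_obs();print(o)
for c in ["top","scene"]:
    p=shot(c);save(p,c+"0");print(c,np.round(p["W"],3).tolist())
    for n in ["pot","pot_seat","socket_mouth","tweezers_grip","tweezers","mug","outer_lid","lid_grip","inner_lid"]: find(p,n)
    if c=="top":
        for n in ["wheelset_1","tape_roll","paint_jar_4","pliers","screwdriver_2"]: find(p,n,k=2,f="spot_in")
        find(p,"mug",.08,"spot_in")
E
```

```text
pics
{'t': 0.0, 'q': array([ 1.11485954,  0.47780148,  0.02233395,  1.5564612 , -0.01150291,
        1.10932017, -0.08311605]), 'joint_vel': array([-0.00051976,  0.00059618,  0.00275454,  0.00074017, -0.00232025,
       -0.0002772 , -0.00167919]), 'joint_torque': array([ 2.62749118e-04, -5.96444356e+01,  1.60785310e+00, -2.81201237e+01,
        1.24364629e-02,  9.13012773e-03,  2.80760912e-05]), 'eef_pos': array([ 0.22986666, -0.63401092,  0.23032057]), 'tool_rot': array([-9.03088208e-04,  9.84913048e-01,  1.73047452e-01, -2.26543501e-04]), 'contact_force': array([ 0.27217815,  0.40932939, -0.37656738]), 'torque': array([ 0.04735551, -0.01510418, -0.00806663]), 'grasp_force': 0.0, 'gripper_width': 0.9983432123568489}
top [[0.012, -0.986, 0.164, 0.31], [-1.0, -0.008, 0.023, -0.006], [-0.022, -0.165, -0.986, 1.272], [0.0, 0.0, 0.0, 1.0]]
pot tip_of 0.93 [365.8 258.6] [ 0.4557 -0.0919  0.04  ]
pot_seat tip_of 0.91 [369.  254.2] [ 0.4628 -0.0973  0.063 ]
socket_mouth tip_of 0.70 [369.5 253.7] [ 0.4661 -0.0997  0.046 ]
tweezers_grip tip_of 0.37 [376.4 251.9] [ 0.4624 -0.1098  0.106 ]
twee
[... 557 characters left out ...]
.1 254.8] [0.4551 0.3699 0.08  ]
scene [[-0.412, -0.535, 0.737, -0.407], [-0.911, 0.247, -0.331, 0.417], [-0.005, -0.808, -0.589, 0.786], [0.0, 0.0, 0.0, 1.0]]
pot tip_of 0.94 [371.9 256.7] [ 0.4144 -0.0828  0.04  ]
pot_seat tip_of 0.67 [371.1 237.6] [ 0.458  -0.1033  0.063 ]
socket_mouth tip_of 0.93 [368.5 244.1] [ 0.4565 -0.096   0.046 ]
tweezers_grip tip_of 0.64 [371.  224.2] [ 0.4559 -0.0992  0.106 ]
tweezers tip_of 0.58 [370.  240.4] [ 0.4522 -0.0972  0.06  ]
mug tip_of 0.77 [179.3 312.5] [0.4606 0.3839 0.    ]
outer_lid tip_of 0.91 [234.3 289.7] [0.4539 0.255  0.026 ]
lid_grip tip_of 0.74 [233.7 277.5] [0.4631 0.2506 0.054 ]
inner_lid tip_of 0.69 [370.7 222.5] [ 0.5817 -0.1733  0.013 ]
```

```bash
python3 - <<'E'
import cv2
a=cv2.imread("pics/top0.png")[160:330,120:540];cv2.imwrite("pics/v1.png",cv2.resize(a,(798,323),interpolation=cv2.INTER_CUBIC))
E
```

```text
(no output)
```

View pics/v1.png

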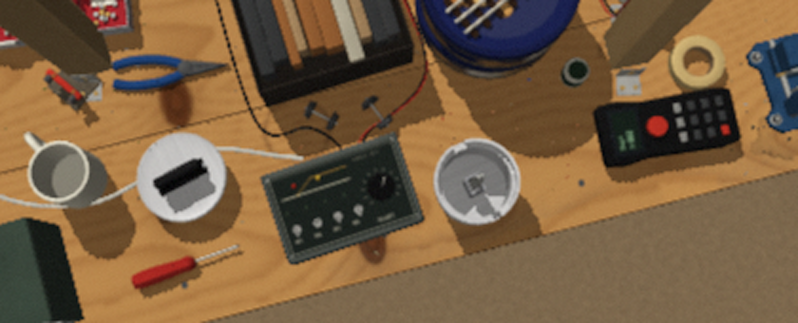

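View pics/scene0.png

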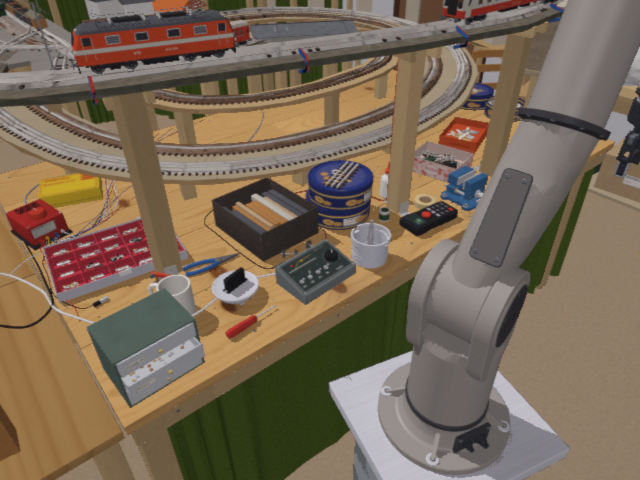

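The top view shows the pot (crop 477,182), lid set with bar grip (180,177) and mug (65,170). The meter box is between the pot and the lid, and the screwdriver is in front of the lid. The scene view confirms the tweezers are standing in the pot (372,232).

jog_arm([
  [0,0,0,40,-42,-3,85],
  [0,0,0,80,-85,-6,85],
  [0,0,0,120,-127,-9,85],
  [0,0,0,160,-170,-12,85],
  [0,0,0,200,-212,-15,85],
  [0,0,0,240,-254,-18,85],
  [0,0,0,280,-297,-21,85],
  [0,0,0,320,-339,-24,85],
  [0,0,0,360,-382,-27,85],
  [0,0,0,390,-412,-30,85],
], grip_force=40)

```text
t: 2.55
eef_pos: [0.4571, -0.1117, 0.2618]
tool_rot: [0.0, 0.985, 0.174, 0.001]
contact_force: [0.7, -0.6, 0.1]
gripper_width: 0.993
grasp_force: 0.0
```

```bash
cat >> h.py <<'E'
def plan(xyz,yaw=None):
    # yaw = wanted world direction (deg) of the tool y axis (mod 180); prints tool-frame turn and shift
    o=bot.get_obs();T=toolT(o);Rm=T[:3,:3];d=Rm.T@(np.array(xyz)-T[:3,3])*1000
    cur=np.degrees(np.arctan2(Rm[1,1],Rm[0,1]));y=0 if yaw is None else (yaw-cur+90)%180-90
    tx=np.cross([np.cos(np.radians(cur+y)),np.sin(np.radians(cur+y)),0],[0,0,-1])
    B=np.c_[tx,np.cross([0,0,-1],tx),[0,0,-1]]
    print("t %.2f pos"%o["t"],np.round(o["eef_pos"],4),"yaw_y %.1f"%cur,"turn",np.round(R.from_matrix(Rm.T@B).as_rotvec(),3),"shift",np.round(d,1),"q",np.round(o["q"],2),"F",np.round(o["contact_force"],1))
E
python3 - <<'E'
from h import *
plan([.463,-.098,.25])
p=shot("wrist");save(p,"w1");print(np.round(p["tool_from_camera"],3).tolist(),p["camera_matrix"][0][0])
for n in ["pot","pot_seat","socket_mouth","tweezers_grip","tweezers","lid_grip","mug"]: find(p,n)
E
```

```text
t 2.55 pos [ 0.4571 -0.1117  0.2618] yaw_y -69.9 turn [ 0.    -0.001  0.   ] shift [ 10.3 -10.9  11.8] q [ 0.42  0.13 -0.33  1.97  0.05  1.05 -1.16] F [ 0.7 -0.6  0.1]
[[-0.0, -0.953, -0.302, 0.077], [1.0, -0.0, -0.001, -0.001], [0.001, -0.302, 0.953, -0.142], [0.0, 0.0, 0.0, 1.0]] 371.64829954431775
pot tip_of 0.86 [311.5 189.4] [ 0.4629 -0.0972  0.04  ]
pot_seat tip_of 0.68 [307.  197.3] [ 0.4586 -0.095   0.063 ]
socket_mouth tip_of 0.88 [312.8 193.2] [ 0.4609 -0.0995  0.046 ]
tweezers_grip tip_of 0.80 [311.6 211.6] [ 0.4574 -0.1012  0.106 ]
tweezers tip_of 0.88 [303.1 198.3] [ 0.4558 -0.0919  0.06  ]
lid_grip tip_of 0.96 [29.7 97.4] [0.4672 0.2539 0.054 ]
mug tip_of 0.66 [181.4  64.9] [0.543  0.0874 0.    ]
```

View pics/w1.png

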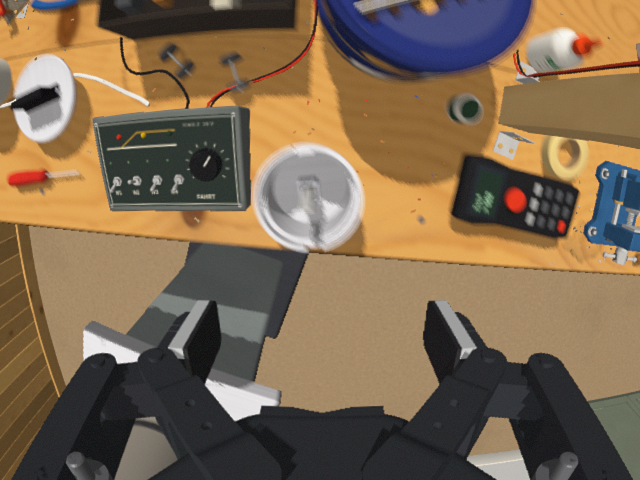

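The wrist image shows the pot at (308,197) with the tweezers near (312,205), slightly motion-blurred. I'll retake it and upscale to read the notches and the tweezers' orientation.

```bash
python3 - <<'E'
from h import *
for i in range(2): p=shot("wrist")
plan([.463,-.098,.25])
for n in ["pot","pot_seat","socket_mouth","tweezers_grip","tweezers"]: find(p,n)
a=p["pixels"][130:260,240:380,::-1];cv2.imwrite("pics/w2.png",cv2.resize(a,None,fx=4.3,fy=4.3,interpolation=cv2.INTER_CUBIC))
E
```

```text
t 3.05 pos [ 0.4559 -0.1154  0.2612] yaw_y -70.2 turn [ 0.  0. -0.] shift [ 12.6 -14.   11.2] q [ 0.42  0.13 -0.33  1.97  0.05  1.05 -1.16] F [ 0.7 -0.4  0.4]
pot tip_of 0.98 [307.7 183.3] [ 0.466  -0.0956  0.04  ]
pot_seat tip_of 0.72 [303.8 195.6] [ 0.4578 -0.0956  0.063 ]
socket_mouth tip_of 0.64 [310.7 193.8] [ 0.4582 -0.1017  0.046 ]
tweezers_grip tip_of 0.54 [307.5 207.7] [ 0.4581 -0.1008  0.106 ]
tweezers tip_of 0.56 [302.5 194.2] [ 0.458 -0.094  0.06 ]
```

View pics/w2.png

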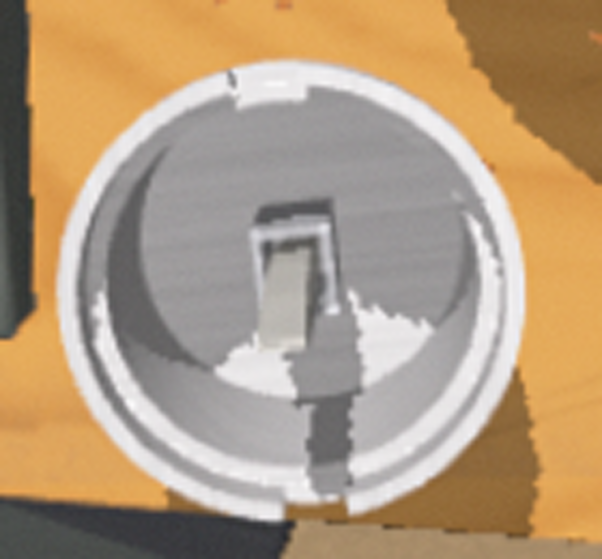

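Sharp crop: rim circle spans (60..525, 62..520). The notches are at (272,82) and (318,508), the socket is in the middle, and the tweezers' end edge runs (258,345)-(305,350), showing the 9 mm thickness face.

```bash
cat >> h.py <<'E'
def from_crop(x,y,f,x0,y0): return ((x+.5)/f+x0-.5,(y+.5)/f+y0-.5)
E
python3 - <<'E'
from h import *
p=shot("wrist")
c=lambda x,y,z:at_z(p,from_crop(x,y,4.3,240,130),z)[:2]
a,b=c(272,72,.075),c(318,510,.075);d=a-b
print("notches",a,b,np.hypot(*d),"potx deg",np.degrees(np.arctan2(d[1],d[0])),(a+b)/2)
e=np.array([c(60,285,.075),c(525,285,.075),c(290,62,.075),c(300,520,.075)]);print("rim",(e[0]+e[1])/2,(e[2]+e[3])/2,np.hypot(*(e[0]-e[1])),np.hypot(*(e[2]-e[3])))
print("tw end",c(258,345,.117),c(305,350,.117),c(283,347,.117))
print("tw top other", c(272,250,.05),c(310,250,.05))
s=[c(250,228,.046),c(325,222,.046),c(262,310,.046),c(340,310,.046)];print("sock",np.mean(s,0),s)
for n in ["tweezers_grip","socket_mouth"]:find(p,n)
E
```

```text
notches [ 0.50224402 -0.07873307] [ 0.41639785 -0.11923377] 0.09492034514563508 potx deg 25.257107531376818 [ 0.45932093 -0.09898342]
rim [ 0.46173041 -0.09720316] [ 0.4591428  -0.09890912] 0.0980526686933208 0.09886774548290495
tw end [ 0.45732896 -0.09397076] [ 0.45936663 -0.10244521] [ 0.45852995 -0.09843872]
tw top other [ 0.46250697 -0.09134162] [ 0.46537862 -0.09936489]
sock [ 0.45960322 -0.0974973 ] [array([ 0.4648763 , -0.08502161]), array([ 0.47188016, -0.10053311]), array([ 0.44781021, -0.09382216]), array([ 0.45384619, -0.11061234])]
tweezers_grip tip_of 0.75 [179.1  63.3] [0.5395 0.0415 0.106 ]
socket_mouth tip_of 0.57 [309.8 195.8] [ 0.4565 -0.1004  0.046 ]
```

```bash
python3 - <<'E'
from h import *
plan([.461,-.098,.087],-66)
E
```

```text
t 3.45 pos [ 0.4563 -0.1144  0.2613] yaw_y -70.1 turn [ 0.    -0.    -0.071] shift [ 10.  -13.8 174.3] q [ 0.42  0.13 -0.33  1.97  0.05  1.05 -1.16] F [ 1.3 -0.2  0.5]
```

jog_arm([
  [0,0,-0.035,5,-7,30,45],
  [0,0,-0.071,10,-14,70,45],
  [0,0,-0.071,10,-14,110,45],
  [0,0,-0.071,10,-14,145,45],
  [0,0,-0.071,10,-14,165,45],
  [0,0,-0.071,10,-14,174,45],
  [0,0,-0.071,10,-14,174,45],
  [0,0,-0.071,10,-14,174,45],
])

```text
t: 4.45
eef_pos: [0.4617, -0.0979, 0.0882]
tool_rot: [0.0, 0.978, 0.208, 0.001]
contact_force: [-0.5, -0.1, 1.9]
gripper_width: 0.526
grasp_force: 0.0
```

```bash
python3 - <<'E'
from h import *
p=shot("wrist");plan([.461,-.098,.087],-66)
find(p,"tweezers_grip");T=toolT(bot.get_obs())
a=p["pixels"][100:400,120:520,::-1];cv2.imwrite("pics/w3.png",cv2.resize(a,None,fx=1.9,fy=1.9,interpolation=cv2.INTER_CUBIC))
E
```

```text
t 4.50 pos [ 0.4617 -0.0979  0.0882] yaw_y -66.0 turn [ 0.001 -0.001 -0.   ] shift [-0.7 -0.2  1.2] q [ 0.35  0.37 -0.32  2.14  0.19  0.66 -1.25] F [ 0.5 -0.2  0. ]
tweezers_grip tip_of 0.61 [325.5 335.3] [ 0.4589 -0.0992  0.106 ]
```

View pics/w3.png

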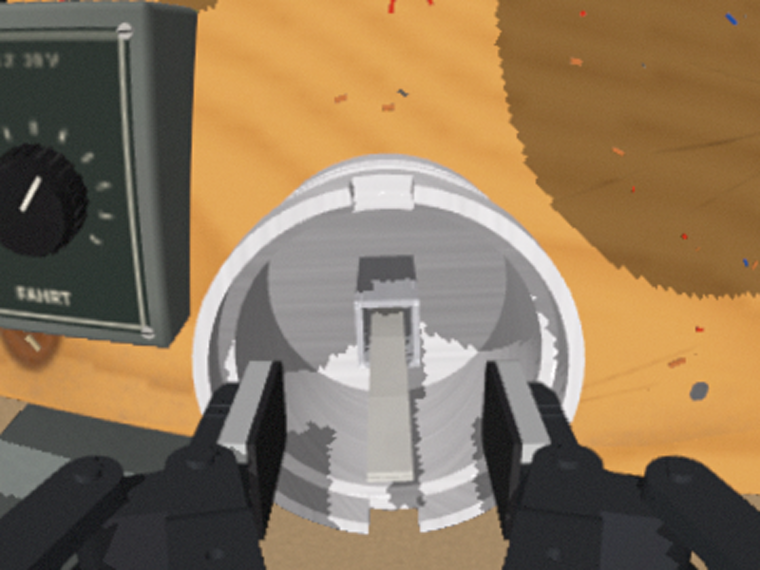

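Tweezers (390,475) are centred between the open fingers. The far notch is at (384,193) and the near one at (394,515), so the tool x axis lines up with pot x.

jog_arm([
  [0,0,0,0,0,0,5],
  [0,0,0,0,0,0,5],
  [0,0,0,0,0,0,5],
  [0,0,0,0,0,0,5],
  [0,0,0,0,0,-15,5],
  [0,0,0,0,0,-40,5],
  [0,0,0,0,0,-65,5],
  [0,0,0,0,0,-90,5],
  [0,0,0,0,0,-110,5],
  [0,0,0,0,0,-115,5],
], grip_force=40)

```text
t: 5.8
eef_pos: [0.4617, -0.098, 0.204]
tool_rot: [0.001, 0.978, 0.208, 0.001]
contact_force: [0.1, 1.0, -1.1]
gripper_width: 0.098
grasp_force: 40.9
```

```bash
python3 - <<'E'
from h import *
plan([.46,.375,.2])
p=shot("top");save(p,"t2");find(p,"mug",0);find(p,"mug",.04,"spot_in")
p=shot("scene");find(p,"mug",0);find(p,"mug",.04,"spot_in");find(p,"pot_seat")
p=shot("wrist");save(p,"w4")
find(p,"tweezers_grip",.22)
E
```

```text
t 5.80 pos [ 0.4617 -0.098   0.204 ] yaw_y -66.0 turn [ 0.002 -0.002  0.   ] shift [ 190.7 -432.8    3.7] q [ 0.39  0.2  -0.36  2.04  0.09  0.92 -1.16] F [ 0.1  1.  -1.1]
mug tip_of 0.68 [161.1 256. ] [0.4622 0.3833 0.    ]
mug spot_in 0.95 [157.  252.7] [0.4648 0.3808 0.04  ]
mug tip_of 0.68 [177.2 309.4] [ 0.4726  0.3863 -0.    ]
mug spot_in 0.84 [178.9 287.3] [0.4986 0.3703 0.04  ]
pot_seat tip_of 0.80 [372.5 237. ] [ 0.4588 -0.1077  0.063 ]
tweezers_grip tip_of 0.60 [318.2 339.8] [ 0.4549 -0.0972  0.22  ]
```

jog_arm([
  [0,0,0,10,-25,0,5],
  [0,0,0,30,-70,0,5],
  [0,0,0,50,-120,0,5],
  [0,0,0,70,-170,0,5],
  [0,0,0,92,-222,0,5],
  [0,0,0,114,-275,0,5],
  [0,0,0,135,-327,0,5],
  [0,0,0,153,-370,0,5],
  [0,0,0,165,-400,0,5],
  [0,0,0,165,-400,0,5],
])

```text
t: 7.5
eef_pos: [0.4478, 0.3378, 0.202]
tool_rot: [-0.001, 0.978, 0.21, -0.0]
contact_force: [0.4, -0.7, -0.3]
gripper_width: 0.102
grasp_force: 40.8
```

```bash
python3 - <<'E'
from h import *
p=shot("wrist");p=shot("wrist");save(p,"w5");plan([.46,.375,.2])
find(p,"mug",0);find(p,"mug",.04,"spot_in");find(p,"lid_grip");find(p,"outer_lid");find(p,"tweezers_grip",.22)
p=shot("top");find(p,"mug",0)
E
```

```text
t 7.60 pos [0.4489 0.3341 0.2017] yaw_y -66.0 turn [ 0.001  0.001 -0.   ] shift [ 26.8 -32.8   1.6] q [-0.29  0.38 -0.57  1.83  0.24  1.   -2.12] F [-0.5 -0.2  0.2]
mug tip_of 0.87 [281.3 166.7] [0.4649 0.3858 0.    ]
mug spot_in 0.84 [268.3 176. ] [0.4597 0.3907 0.04  ]
lid_grip tip_of 0.74 [422.9 238.4] [0.467  0.2524 0.054 ]
outer_lid tip_of 0.64 [414.4 228. ] [0.4675 0.2535 0.026 ]
tweezers_grip tip_of 0.64 [321.  337.5] [0.4443 0.3354 0.22  ]
mug tip_of 0.53 [160.3 258.7] [0.4558 0.3848 0.    ]
```

View pics/w5.png

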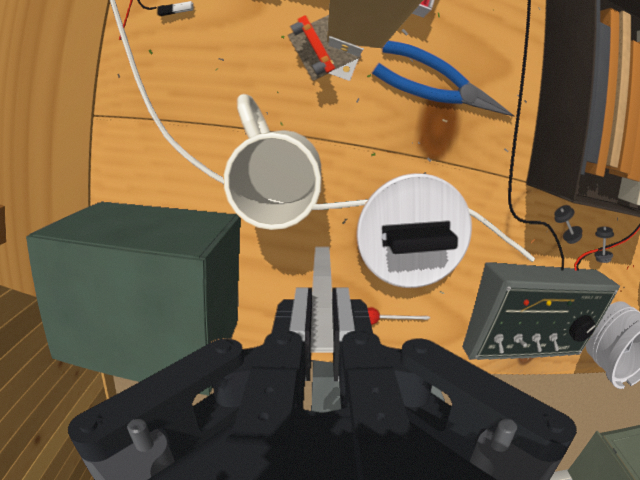

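Mug mouth is centred at about (272,180) and the handle points away. The lid set's bar lies nearly horizontal at (420,238). The cabinet at left (135,290) is clear.

```bash
python3 - <<'E'
from h import *
p=shot("wrist")
e=np.array([at_z(p,q,.08)[:2] for q in [(224,183),(321,178),(272,131),(272,229)]])
print(e, e.mean(0),np.hypot(*(e[0]-e[1])),np.hypot(*(e[2]-e[3])))
m=[(e[0]+e[1])/2,(e[2]+e[3])/2];print(m)
plan([*e.mean(0),.15]);plan([*e.mean(0),.092])
a=p["pixels"][165:295,350:480,::-1];cv2.imwrite("pics/w6.png",cv2.resize(a,None,fx=4.5,fy=4.5,interpolation=cv2.INTER_CUBIC))
E
```

```text
[[0.45094533 0.41482354]
 [0.48234928 0.35074521]
 [0.49957033 0.39621179]
 [0.43267368 0.36874309]] [0.46638465 0.38263091] 0.07135992697652066 0.07231660684237769
[array([0.46664731, 0.38278438]), array([0.466122  , 0.38247744])]
t 8.00 pos [0.4493 0.3342 0.2024] yaw_y -66.1 turn [ 0. -0.  0.] shift [ 35.3 -37.4  52.4] q [-0.29  0.38 -0.58  1.83  0.24  1.   -2.12] F [ 0.4  0.4 -1.3]
t 8.00 pos [0.4493 0.3342 0.2024] yaw_y -66.1 turn [ 0. -0.  0.] shift [ 35.3 -37.4 110.4] q [-0.29  0.38 -0.58  1.83  0.24  1.   -2.12] F [ 0.4  0.4 -1.3]
```

View pics/w6.png

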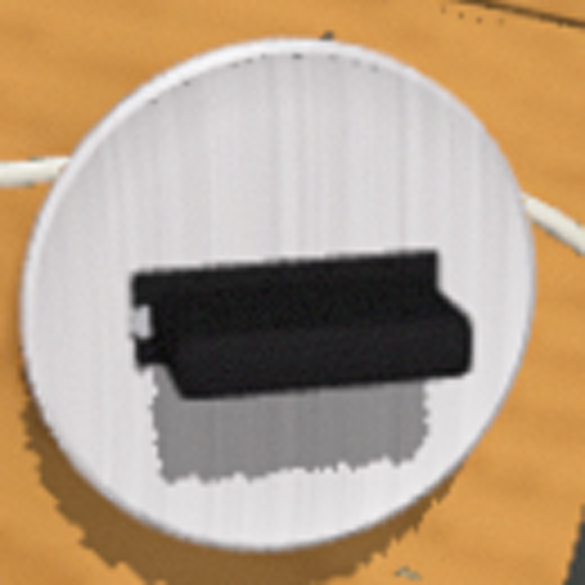

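Lid crop: bar top face runs from (185,370) to (465,340) and the disc is centred near (278,295). The mug's 72 mm mouth agrees with the measurement, so I'll insert the tweezers.

jog_arm([
  [0,0,0,15,-15,0,5],
  [0,0,0,35,-37,0,5],
  [0,0,0,35,-37,0,5],
  [0,0,0,35,-37,30,5],
  [0,0,0,35,-37,60,5],
  [0,0,0,35,-37,85,5],
  [0,0,0,35,-37,102,5],
  [0,0,0,35,-37,109,5],
  [0,0,0,35,-37,109,5],
  [0,0,0,35,-37,109,5],
])

```text
t: 9.25
eef_pos: [0.4664, 0.3833, 0.0943]
tool_rot: [-0.0, 0.978, 0.208, 0.001]
contact_force: [-0.5, -0.0, 0.1]
gripper_width: 0.094
grasp_force: 40.9
```

jog_arm([
  [0,0,0,0,0,0,20],
  [0,0,0,0,0,0,35],
  [0,0,0,0,0,0,40],
  [0,0,0,0,0,0,40],
  [0,0,0,0,0,-25,40],
  [0,0,0,0,0,-60,40],
  [0,0,0,0,0,-100,40],
  [0,0,0,0,0,-125,40],
  [0,0,0,0,0,-125,40],
])

```text
t: 10.38
eef_pos: [0.4668, 0.3838, 0.2204]
tool_rot: [-0.001, 0.978, 0.208, 0.002]
contact_force: [-0.3, 0.4, 0.1]
gripper_width: 0.464
grasp_force: 0.0
```

```bash
python3 - <<'E'
from h import *
p=shot("wrist");find(p,"tweezers",.06);find(p,"mug",0);find(p,"lid_grip");find(p,"outer_lid")
plan([.467,.2525,.17],24)
s=shot("scene");find(s,"tweezers",.06);find(s,"lid_grip");find(s,"outer_lid")
a=p["pixels"][100:400,120:520,::-1];b=s["pixels"][220:370,80:280,::-1]
cv2.imwrite("pics/w7.png",np.hstack([a,cv2.resize(b,(400,300))]))
E
```

```text
tweezers tip_of 0.89 [314.3 218.5] [0.4612 0.39   0.06  ]
mug tip_of 0.85 [320.  204.8] [0.4616 0.3854 0.    ]
lid_grip tip_of 0.85 [448.7 269.2] [0.4665 0.2557 0.054 ]
outer_lid tip_of 0.61 [441.1 258.6] [0.4669 0.2547 0.026 ]
t 10.62 pos [0.4654 0.3821 0.2168] yaw_y -66.0 turn [2.000e-03 1.000e-03 1.571e+00] shift [-51.2 119.   47. ] q [-0.36  0.43 -0.57  1.72  0.26  1.07 -2.17] F [ 0.4 -0.4 -0.4]
tweezers tip_of 0.55 [178.  293.3] [0.4553 0.3773 0.06  ]
lid_grip tip_of 0.56 [235.1 277.8] [0.4608 0.2479 0.054 ]
outer_lid tip_of 0.89 [235.4 289.6] [0.4532 0.2526 0.026 ]
```

View pics/w7.png

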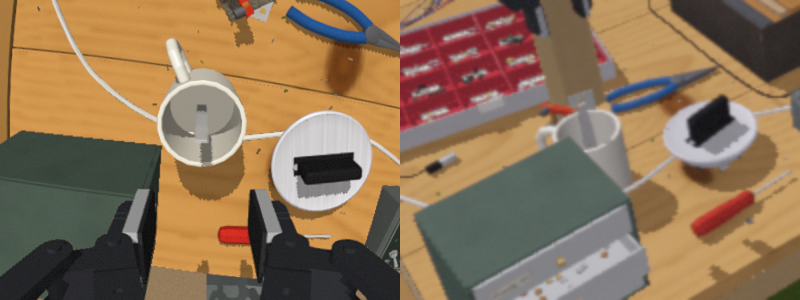

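The tweezers stand in the mug (wrist crop 203,120; scene crop 585,110). Next is above the lid, turned 90° anticlockwise.

jog_arm([
  [0,0,-0.18,-5,12,2,60],
  [0,0,-0.36,-11,26,4,60],
  [0,0,-0.54,-17,40,6,60],
  [0,0,-0.72,-23,54,8,60],
  [0,0,-0.9,-29,68,10,60],
  [0,0,-1.08,-35,82,12,60],
  [0,0,-1.26,-42,97,14,60],
  [0,0,-1.42,-48,112,16,60],
  [0,0,-1.571,-51,119,17,60],
  [0,0,-1.571,-51,119,17,60],
])

```text
t: 12.08
eef_pos: [0.4679, 0.2525, 0.2009]
tool_rot: [-0.0, 0.546, 0.838, -0.0]
contact_force: [-0.3, -0.2, 1.0]
gripper_width: 0.701
grasp_force: 0.0
```

```bash
python3 - <<'E'
from h import *
p=shot("wrist");p=shot("wrist");find(p,"lid_grip");find(p,"outer_lid")
plan([.467,.2525,.17],24)
g=bot.tip_of("lid_grip",p)[0]["xy"];x0,y0=[int(v) for v in np.clip(np.array(g)-[100,75],0,[440,330])];print(x0,y0)
a=p["pixels"][y0:y0+150,x0:x0+200,::-1];cv2.imwrite("pics/w8.png",cv2.resize(a,None,fx=4,fy=4,interpolation=cv2.INTER_CUBIC))
# disc fit and bar outline
for z,nm in [(.03,"disc"),(.065,"bar")]: pass
h=cv2.cvtColor(p["pixels"],cv2.COLOR_RGB2GRAY)[y0:y0+150,x0:x0+200]
n,l,s,c=cv2.connectedComponentsWithStats((h<60).astype(np.uint8))
print([(s[i].tolist(),np.round(c[i],1)) for i in range(1,n) if s[i,4]>150])
E
```

```text
lid_grip tip_of 0.78 [318.5 216.7] [0.4639 0.2553 0.054 ]
outer_lid tip_of 0.94 [317.8 210.6] [0.4638 0.2534 0.026 ]
t 12.28 pos [0.4677 0.254  0.2014] yaw_y 23.9 turn [ 0.    -0.    -0.001] shift [-1.1 -1.2 31.4] q [ 0.11  0.42 -0.91  1.88  0.38  1.03 -0.54] F [-0.3  0.2  0.6]
218 141
[([86, 37, 27, 79, 1587], array([99.7, 75.5]))]
```

View pics/w8.png

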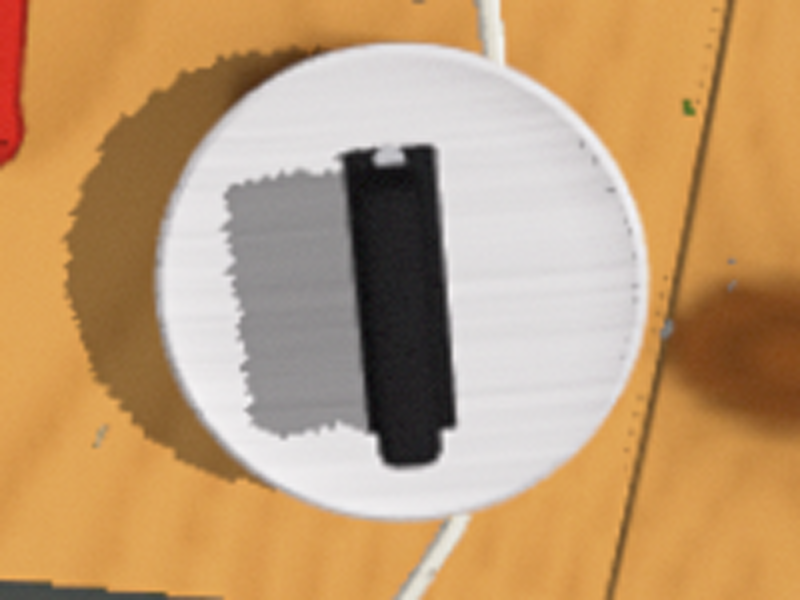

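The crop shows the lid disc (157..648, 43..520). The bar's foot plate corners are (345,155), (436,147), (455,428), (370,430), tilted about 4.5°.

```bash
python3 - <<'E'
from h import *
p=shot("wrist")
c=lambda x,y,z:at_z(p,from_crop(x,y,4,218,141),z)[:2]
q=[c(*v,.033) for v in [(345,155),(436,147),(455,428),(370,430)]];print("plate",np.mean(q,0))
for d in (q[0]-q[3],q[1]-q[2]): print(np.degrees(np.arctan2(d[1],d[0])),np.hypot(*d))
print("disc",(c(157,280,.029)+c(648,280,.029))/2,(c(402,43,.029)+c(402,520,.029))/2,np.hypot(*(c(157,280,.029)-c(648,280,.029))))
print("bar top",c(397,170,.065),c(411,462,.065),)
plan([.466,.253,.035],28.5)
E
```

```text
plate [0.4645418  0.25301129]
118.38614537362295 0.06145887855922822
117.98467768852898 0.06263430130746822
disc [0.46371524 0.25501686] [0.46474211 0.25255565] 0.10771193694212985
bar top [0.45103829 0.28217194] [0.4772752  0.22945565]
t 12.38 pos [0.4677 0.2539 0.2014] yaw_y 24.0 turn [ 0.    -0.    -0.079] shift [ -0.2  -2.  166.4] q [ 0.11  0.42 -0.91  1.88  0.38  1.03 -0.54] F [-0.3 -0.1  0.5]
```

jog_arm([
  [0,0,-0.04,1,-3,30,50],
  [0,0,-0.075,1,-3,70,50],
  [0,0,-0.075,1,-3,105,50],
  [0,0,-0.075,1,-3,135,50],
  [0,0,-0.075,1,-3,155,50],
  [0,0,-0.075,1,-3,163,50],
  [0,0,-0.075,1,-3,163,50],
  [0,0,-0.075,1,-3,163,50],
], grip_force=80)

```text
t: 13.38
eef_pos: [0.4653, 0.2535, 0.0393]
tool_rot: [0.0, 0.513, 0.858, 0.001]
contact_force: [0.3, 0.1, -0.7]
gripper_width: 0.587
grasp_force: 0.0
```

jog_arm([
  [0,0,0,0,0,0,8],
  [0,0,0,0,0,0,8],
  [0,0,0,0,0,0,8],
  [0,0,0,0,0,0,8],
  [0,0,0,0,0,0,8],
])

```text
t: 14.0
eef_pos: [0.4649, 0.2531, 0.0389]
tool_rot: [0.0, 0.513, 0.858, 0.0]
contact_force: [-0.2, -0.9, 5.4]
gripper_width: 0.136
grasp_force: 78.1
```

jog_arm([
  [0,0,0,0,0,-4,8],
  [0,0,0,0,0,-8,8],
  [0,0,0,0,0,-15,8],
  [0,0,0,0,0,-30,8],
  [0,0,0,0,0,-55,8],
  [0,0,0,0,0,-85,8],
  [0,0,0,0,0,-115,8],
  [0,0,0,0,0,-145,8],
  [0,0,0,0,0,-160,8],
  [0,0,0,0,0,-160,8],
])

```text
t: 15.25
eef_pos: [0.465, 0.2532, 0.1992]
tool_rot: [0.001, 0.513, 0.858, 0.001]
contact_force: [-0.1, -0.5, -2.4]
gripper_width: 0.136
grasp_force: 78.1
```

```bash
python3 - <<'E'
from h import *
plan([.46,-.0982,.2],54.5)
p=shot("scene")
b=p["pixels"][120:420,130:430,::-1];cv2.imwrite("pics/s9.png",cv2.resize(b,(600,600)))
t=shot("top");find(t,"pot_seat");find(t,"pot")
E
```

```text
t 15.25 pos [0.465  0.2532 0.1992] yaw_y 28.3 turn [ 0.002  0.001 -0.457] shift [-307.1 -171.    -1. ] q [ 0.13  0.42 -0.93  1.89  0.4   1.02 -0.48] F [-0.1 -0.5 -2.4]
pot tip_of 0.73 [367.4 259.5] [ 0.4537 -0.0954  0.04  ]
```

View pics/s9.png

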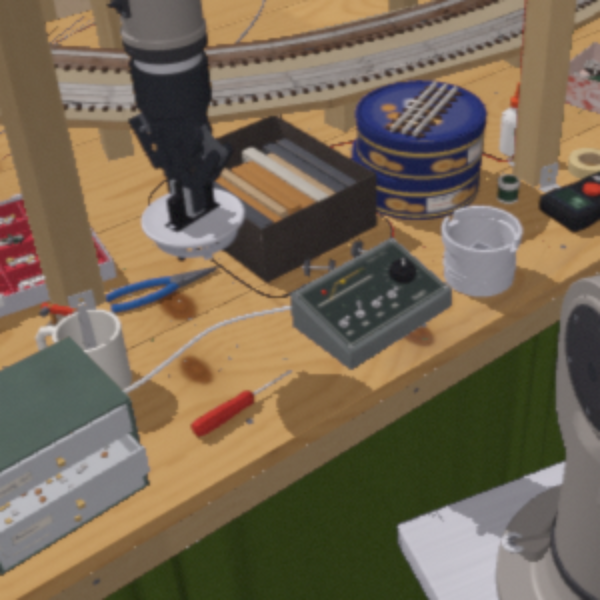

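The scene view shows the lid set held level in the gripper (193,222), the tweezers still in the mug, and the pot at (480,250). I've now used all 10 views, so from here I work numerically. I'll go past the pot so the wrist camera looks straight down on it.

jog_arm([
  [0,0,0.05,-20,-11,0,8],
  [0,0,0.1,-60,-33,0,8],
  [0,0,0.15,-108,-60,0,8],
  [0,0,0.2,-158,-87,0,8],
  [0,0,0.25,-208,-115,0,8],
  [0,0,0.3,-258,-142,0,8],
  [0,0,0.36,-308,-170,0,8],
  [0,0,0.42,-358,-198,0,8],
  [0,0,0.47,-398,-220,0,8],
  [0,0,0.494,-416,-230,0,8],
])

```text
t: 16.7
eef_pos: [0.4583, -0.2251, 0.1972]
tool_rot: [-0.001, 0.709, 0.705, -0.0]
contact_force: [0.0, 0.6, -3.5]
gripper_width: 0.135
grasp_force: 78.3
```

jog_arm([
  [0,0,0,0,0,0,8],
  [0,0,0,0,0,0,8],
  [0,0,0,0,0,0,8],
])

```text
t: 17.08
eef_pos: [0.4597, -0.2204, 0.1983]
tool_rot: [-0.0, 0.706, 0.708, 0.0]
contact_force: [-0.2, 0.4, -4.0]
gripper_width: 0.139
grasp_force: 78.3
```

```bash
cat > pot.py <<'E'
from h import *
from scipy.optimize import least_squares
# rim search: sample image along rays in the rim plane around a guess, find outer rim edge
def ray(p,P):  # world->pixel
    W=np.linalg.inv(p["W"]);K=np.array(p["camera_matrix"]);X=P@W[:3,:3].T+W[:3,3]
    r=np.linalg.norm(X[:,:2],axis=1);th=np.arctan2(r,X[:,2]) if p["fish"] else r/X[:,2]
    return np.c_[K[0,2]+K[0,0]*X[:,0]/r*th,K[1,2]+K[1,1]*X[:,1]/r*th].astype(np.float32)
def samp(im,uv): return cv2.remap(im,uv[None,:,0],uv[None,:,1],cv2.INTER_LINEAR)[0]
def rim(p,c,z=.075):
    sat=cv2.cvtColor(p["pixels"],cv2.COLOR_RGB2HSV)[:,:,1]
    for it in range(4):
        pts=[]
        for a in np.radians(np.arange(0,360,4)):
            rr=np.arange(.040,.060,.0005);u=np.array([np.cos(a),np.sin(a)])
            s=samp(sat,ray(p,np.c_[c+rr[:,None]*u,np.full(len(rr),z)])).astype(float)
            g=s[4:]-s[:-4];k=g.argmax()
            if g[k]>50: pts.append(c+(rr[k]+.001)*u)
        pts=np.array(pts)
        f=least_squares(lambda v:np.hypot(*(pts-v[:2]).T)-v[2],[*c,.0495],loss="soft_l1",f_scale=.0005)
        c=f.x[:2]
    print("rim",np.round(f.x,4),"n",len(pts),"res",np.round(np.median(np.abs(f.fun)),5));return c
def unwrap(p,c,r,z,a=None):
    a=np.radians(np.arange(0,360,1.)) if a is None else a
    return samp(p["pixels"],ray(p,np.c_[c[0]+r*np.cos(a),c[1]+r*np.sin(a),np.full(len(a),z)]))
E
python3 - <<'E'
from pot import *
p=shot("wrist");save(p,"w10");plan([.46,-.0982,.2],54.5)
np.save("p10.npy",p,allow_pickle=True)
find(p,"pot_seat");find(p,"pot");find(p,"socket_mouth")
c=rim(p,np.array([.46,-.098]))
g=unwrap(p,c,.0475,.075).astype(int)
print(g.sum(1).reshape(-1,4).mean(1).astype(int).tolist())
E
```

```text
t 17.12 pos [ 0.4596 -0.2208  0.1984] yaw_y 0.2 turn [ 0.    -0.    -0.948] shift [122.6   0.7  -1.6] q [ 0.91  0.32 -0.7   1.94  0.25  0.96  0.1 ] F [-0.1  0.5 -3.4]
pot_seat tip_of 0.60 [319.4  61.5] [ 0.4569 -0.0963  0.063 ]
pot tip_of 0.95 [318.7  73.5] [ 0.4562 -0.1024  0.04  ]
socket_mouth tip_of 0.97 [321.7  69.6] [ 0.4586 -0.1001  0.046 ]
rim [ 0.4579 -0.0995  0.0495] n 77 res 5e-05
[713, 715, 718, 723, 608, 481, 476, 474, 495, 719, 711, 707, 702, 705, 708, 702, 713, 697, 702, 709, 704, 700, 695, 699, 703, 699, 694, 692, 692, 693, 694, 696, 701, 703, 700, 691, 697, 700, 709, 696, 689, 701, 701, 693, 693, 696, 696, 696, 699, 493, 543, 633, 661, 674, 697, 682, 695, 688, 695, 694, 692, 698, 696, 702, 697, 691, 693, 695, 702, 712, 710, 706, 707, 706, 709, 708, 709, 714, 721, 718, 715, 707, 708, 716, 715, 723, 721, 720, 722, 723]
```

```bash
python3 - <<'E'
from pot import *
p=np.load("p10.npy",allow_pickle=True).item()
c=np.array([.4579,-.0995])
for r in (.0465,.0475,.0485):
    a=np.radians(np.arange(0,360,.25));g=unwrap(p,c,r,.075,a).astype(int).sum(1);d=np.degrees(a)
    for lo,hi in ((5,50),(185,240)):
        m=(d>=lo)&(d<=hi);s=cv2.GaussianBlur(g[m].astype(np.float32),(1,9),0).ravel();q=np.gradient(s);print(r,lo,"down",d[m][q.argmin()],"up",d[m][q.argmax()])
def lidfit(p,pos,z,lo=.047,hi=.062,r0=.054):
    sat=cv2.cvtColor(p["pixels"],cv2.COLOR_RGB2HSV)[:,:,1];c=np.array(pos[:2])
    for it in range(4):
        pts=[]
        for a in np.radians(np.arange(0,360,3)):
            rr=np.arange(lo,hi,.0005);u=np.array([np.cos(a),np.sin(a)])
            uv=ray(p,np.c_[c+rr[:,None]*u,np.full(len(rr),z)])
            if (uv<2).any() or (uv[:,1]>475).any(): continue
            s=samp(sat,uv).astype(float);g=s[4:]-s[:-4];k=g.argmax()
            if g[k]>50: pts.append(c+(rr[k]+.001)*u)
        pts=np.array(pts);f=least_squares(lambda v:np.hypot(*(pts-v[:2]).T)-r0,c,loss="soft_l1",f_scale=.0003);c=f.x
    ang=np.degrees(np.arctan2(*(pts-c).T[::-1]));print("lid",np.round(c,4),"n",len(pts),"med",np.median(np.abs(f.fun)),"ang",ang.min(),ang.max())
pos=[.4596,-.2208,.1984]
for z in (.187,.189,.191): lidfit(p,pos,z)
# w3 re-fit
a=cv2.imread("pics/w3.png")[:,:,::-1];im=np.zeros((480,640,3),np.uint8);im[100:400,120:520]=cv2.resize(np.ascontiguousarray(a),(400,300),interpolation=cv2.INTER_AREA)
y=np.radians(-66);Rm=np.array([[np.cos(y+np.pi/2),np.cos(y),0],[np.sin(y+np.pi/2),np.sin(y),0],[0,0,-1]]);T=np.eye(4);T[:3,:3]=Rm;T[:3,3]=[.4617,-.0979,.0882]
b=dict(p);b["pixels"]=im;b["W"]=T@np.array(p["tool_from_camera"]);print("w3");rim(b,np.array([.459,-.099]))
E
```

```text
0.0465 5 down 32.75 up 34.5
0.0465 185 down 197.25 up 199.5
0.0475 5 down 17.5 up 34.75
0.0475 185 down 197.25 up 200.0
0.0485 5 down 17.5 up 34.75
0.0485 185 down 197.5 up 214.0
lid [ 0.459 -0.222] n 79 med 0.0004971800707438759 ang -177.03611516310758 179.96377977065413
lid [ 0.4591 -0.2217] n 81 med 2.541440054786015e-06 ang -179.99905739564306 177.00079740127137
lid [ 0.4593 -0.2215] n 82 med 0.000479155077025617 ang -177.01293384025138 179.9860764420962
w3
rim [ 0.4607 -0.0988  0.0497] n 75 res 0.0007
```

jog_arm([
  [0,0,0.15,6,-18,0,8],
  [0,0,0.3,12,-36,0,8],
  [0,0,0.45,18,-54,0,8],
  [0,0,0.611,23,-71,0,8],
  [0,0,0.611,23,-71,0,8],
  [0,0,0.611,23,-71,0,8],
  [0,0,0.611,23,-71,0,8],
])

```text
t: 18.15
eef_pos: [0.3892, -0.1994, 0.1984]
tool_rot: [0.0, 0.887, 0.463, 0.0]
contact_force: [0.3, -0.0, -3.8]
gripper_width: 0.134
grasp_force: 78.4
```

```bash
cat >> pot.py <<'E'
def lidfit(p,pos,dz=-.0094,lo=.047,hi=.062,r0=.054):
    sat=cv2.cvtColor(p["pixels"],cv2.COLOR_RGB2HSV)[:,:,1];c=np.array(pos[:2]);z=pos[2]+dz
    for it in range(4):
        pts=[]
        for a in np.radians(np.arange(0,360,3)):
            rr=np.arange(lo,hi,.0005);u=np.array([np.cos(a),np.sin(a)])
            uv=ray(p,np.c_[c+rr[:,None]*u,np.full(len(rr),z)])
            if (uv<2).any() or (uv[:,1]>475).any(): continue
            s=samp(sat,uv).astype(float);g=s[4:]-s[:-4];k=g.argmax()
            if g[k]>50: pts.append(c+(rr[k]+.001)*u)
        pts=np.array(pts);f=least_squares(lambda v:np.hypot(*(pts-v[:2]).T)-r0,c,loss="soft_l1",f_scale=.0003);c=f.x
    print("lid",np.round(c,4),"n",len(pts),"med",np.median(np.abs(f.fun)));return c
E
python3 - <<'E'
from pot import *
p=shot("wrist");o=bot.get_obs();p["pos"]=o["eef_pos"];plan([.46,-.0982,.2],54.5)
np.save("p11.npy",p,allow_pickle=True)
l=lidfit(p,p["pos"]);c=rim(p,np.array([.459,-.099]))
T=toolT(o)[:3,:3]
d1=np.r_[c-l,0];print("rel world",d1,"lid-tcp tool",T.T@np.r_[l-p["pos"][:2],0])
for r in (.0475,.0485):
    a=np.radians(np.arange(0,360,.25));g=unwrap(p,c,r,.075,a).astype(int).sum(1);d=np.degrees(a)
    for lo,hi in ((5,50),(185,240)):
        m=(d>=lo)&(d<=hi);s=cv2.GaussianBlur(g[m].astype(np.float32),(1,9),0).ravel();q=np.gradient(s);print(r,lo,"down",d[m][q.argmin()],"up",d[m][q.argmax()])
E
```

```text
t 18.20 pos [ 0.389  -0.1994  0.1984] yaw_y -34.9 turn [ 1.000e-03 -0.000e+00 -1.561e+00] shift [123.6   0.3  -1.6] q [ 0.9   0.17 -0.62  2.1   0.13  0.9  -0.4 ] F [ 0.7  0.6 -2.3]
lid [ 0.387  -0.2003] n 83 med 1.442180801093651e-06
rim [ 0.4578 -0.0995  0.0495] n 76 res 5e-05
rel world [0.07076335 0.10076481 0.        ] lid-tcp tool [-1.90014834e-03 -1.15231026e-03 -1.43135254e-06]
0.0475 5 down 17.75 up 34.75
0.0475 185 down 197.0 up 199.0
0.0485 5 down 43.25 up 34.5
0.0485 185 down 197.25 up 199.75
```

```bash
python3 - <<'E'
from pot import *
def fit(p,pos,yaw,nm):
    sat=cv2.GaussianBlur(cv2.cvtColor(p["pixels"],cv2.COLOR_RGB2HSV)[:,:,1].astype(np.float32),(3,3),0)
    c=np.array(pos[:2]);z=pos[2]-.0094;ux=np.radians(yaw+90)
    for it in range(5):
        pts=[]
        for a in np.radians(np.arange(0,360,3)):
            rr=np.arange(.049,.060,.0001);u=np.array([np.cos(a),np.sin(a)])
            uv=ray(p,np.c_[c+rr[:,None]*u,np.full(len(rr),z)])
            if (uv<2).any() or (uv[:,1]>475).any(): continue
            s=samp(sat,uv).astype(float);g=s[16:]-s[:-16];k=g.argmax()
            if g[k]>60 and 3<k<len(g)-4: pts.append(c+(rr[k]+.0008)*u)
        pts=np.array(pts);f=least_squares(lambda v:np.hypot(*(pts-v[:2]).T)-v[2],[*c,.054],loss="soft_l1",f_scale=.0003);c=f.x[:2]
    e=c-pos[:2];ang=np.degrees(np.arctan2(*(pts-c).T[::-1]))-yaw-90
    print(nm,len(pts),"med",np.median(np.abs(f.fun)),"r",f.x[2],"tool x %.4f y %.4f"%(e@[np.cos(ux),np.sin(ux)],e@[np.sin(ux),-np.cos(ux)]))
    print(np.histogram((ang+180)%360-180,12,(-180,180))[0])
p=np.load("p10.npy",allow_pickle=True).item();fit(p,np.array([.4596,-.2208,.1984]),.2,"p10")
p=np.load("p11.npy",allow_pickle=True).item();fit(p,np.array([.389,-.1994,.1984]),-34.9,"p11")
E
```

```text
p10 77 med 0.00010430790008478935 r 0.05410344832161751 tool x -0.0008 y -0.0006
[ 2  0  8  8 10 10 10 10 10  7  0  2]
p11 77 med 0.00014279034529644796 r 0.054141707535883495 tool x -0.0018 y -0.0012
[ 1  0  8 10 10 10 10 10 10  7  0  1]
```

```bash
python3 - <<'E'
from pot import *
for i in range(3):
    o=bot.get_obs();p=shot("wrist");l=lidfit(p,o["eef_pos"]);c=rim(p,np.array([.4578,-.0995]))
    print(np.round(o["eef_pos"],4),(toolT(o)[:3,:3].T@np.r_[l-o["eef_pos"][:2],0])*1000)
E
```

```text
lid [ 0.3869 -0.2002] n 83 med 1.7981165033723046e-05
rim [ 0.4578 -0.0995  0.0495] n 76 res 4e-05
[ 0.389  -0.1994  0.1984] [-1.94113524e+00 -1.25001964e+00 -1.48503717e-03]
lid [ 0.3867 -0.2002] n 83 med 1.8646810844055728e-05
rim [ 0.4577 -0.0995  0.0494] n 75 res 6e-05
[ 0.3889 -0.1993  0.1983] [-1.91615950e+00 -1.29577036e+00 -9.74839794e-04]
lid [ 0.3866 -0.2002] n 83 med 4.0972691913651604e-06
rim [ 0.4578 -0.0995  0.0495] n 75 res 5e-05
[ 0.3887 -0.1993  0.1982] [-1.95454673e+00 -1.27529626e+00 -7.21584010e-04]
```

jog_arm([
  [0,0,-0.16,7,16,0,8],
  [0,0,-0.32,15,34,0,8],
  [0,0,-0.48,23,52,0,8],
  [0,0,-0.64,30,70,0,8],
  [0,0,-0.785,37,84,0,8],
  [0,0,-0.785,37,84,0,8],
  [0,0,-0.785,37,84,0,8],
  [0,0,-0.785,37,84,0,8],
  [0,0,-0.785,37,84,0,8],
])

```text
t: 19.48
eef_pos: [0.4779, -0.2172, 0.1984]
tool_rot: [0.0, 0.643, 0.766, -0.0]
contact_force: [0.0, -0.0, -2.7]
gripper_width: 0.139
grasp_force: 78.5
```

```bash
python3 - <<'E'
from pot import *
for i in range(3):
    o=bot.get_obs();p=shot("wrist");l=lidfit(p,o["eef_pos"]);c=rim(p,np.array([.4578,-.0995]))
    print(np.round(o["eef_pos"],4),(toolT(o)[:3,:3].T@np.r_[l-o["eef_pos"][:2],0])*1000)
plan([.4578,-.0995,.2],55.9)
a=np.radians(np.arange(0,360,.25));d=np.degrees(a)
for r in (.0475,.0485):
    g=unwrap(p,c,r,.075,a).astype(int).sum(1)
    for lo,hi in ((5,50),(185,240)):
        m=(d>=lo)&(d<=hi);s=cv2.GaussianBlur(g[m].astype(np.float32),(1,9),0).ravel();q=np.gradient(s);print(r,lo,"down",d[m][q.argmin()],"up",d[m][q.argmax()])
E
```

```text
lid [ 0.4778 -0.2185] n 84 med 8.406876896620286e-06
rim [ 0.4579 -0.0993  0.0495] n 81 res 4e-05
[ 0.4779 -0.2172  0.1984] [-1.27098670e+00 -3.85221668e-01  6.35330491e-04]
lid [ 0.4779 -0.2185] n 84 med 2.7714205099817202e-05
rim [ 0.4579 -0.0994  0.0494] n 80 res 6e-05
[ 0.4781 -0.2172  0.1984] [-1.26569132e+00 -3.89061380e-01  6.04940937e-04]
lid [ 0.478  -0.2186] n 84 med 1.5105184723567672e-05
rim [ 0.4579 -0.0994  0.0495] n 80 res 5e-05
[ 0.4781 -0.2172  0.1984] [-1.30057667e+00 -3.77944817e-01  5.23225388e-04]
t 19.62 pos [ 0.4782 -0.2172  0.1984] yaw_y 9.9 turn [-0.     0.    -0.802] shift [119.5   0.2  -1.6] q [ 0.9   0.35 -0.73  1.91  0.28  0.98  0.22] F [ 0.2  0.5 -2.8]
0.0475 5 down 17.5 up 34.75
0.0475 185 down 197.75000000000003 up 201.25
0.0485 5 down 17.5 up 34.75
0.0485 185 down 197.5 up 214.25
```

```bash
python3 - <<'E'
from pot import *
p=shot("wrist");o=bot.get_obs();t=dict(p)
def fit(p,pos,z,yaw,lo=-180,hi=180,free=True):
    sat=cv2.GaussianBlur(cv2.cvtColor(p["pixels"],cv2.COLOR_RGB2HSV)[:,:,1].astype(np.float32),(3,3),0)
    c=np.array(pos[:2]);ux=np.radians(yaw+90)
    for it in range(5):
        pts=[]
        for aa in np.arange(-180,180,3):
            if not lo<=aa<=hi: continue
            a=ux-np.radians(aa);rr=np.arange(.049,.060,.0001);u=np.array([np.cos(a),np.sin(a)])
            uv=ray(p,np.c_[c+rr[:,None]*u,np.full(len(rr),z)])
            s=samp(sat,uv).astype(float);g=s[10:]-s[:-10];k=g.argmax()
            if g[k]>50 and 3<k<len(g)-4: pts.append(np.r_[c+(rr[k]+.0005)*u,aa])
        pts=np.array(pts);f=least_squares(lambda v:np.hypot(*(pts[:,:2]-v[:2]).T)-(v[2] if free else .054),[*c,.054],loss="soft_l1",f_scale=.0003);c=f.x[:2]
    e=c-pos[:2];print(len(pts),"med",np.median(np.abs(f.fun)),"r",f.x[2],np.round(c,4),"tool x %.4f y %.4f"%(e@[np.cos(ux),np.sin(ux)],e@[np.sin(ux),-np.cos(ux)]))
    return np.c_[pts[:,2],f.fun*1e4]
P=o["eef_pos"]
r=fit(p,P,P[2]-.0094,9.9);print(np.round(r[::4]).astype(int).tolist())
fit(p,P,P[2]-.0094,9.9,free=False)
a=cv2.imread("pics/w8.png")[:,:,::-1];im=np.zeros((480,640,3),np.uint8);im[141:291,218:418]=cv2.resize(np.ascontiguousarray(a),(200,150),interpolation=cv2.INTER_AREA)
y=np.radians(23.9);T=np.eye(4);T[:3,:3]=np.array([[np.cos(y+np.pi/2),np.cos(y),0],[np.sin(y+np.pi/2),np.sin(y),0],[0,0,-1]]);T[:3,3]=[.4677,.254,.2014]
b=dict(p);b["pixels"]=im;b["W"]=T@np.array(p["tool_from_camera"])
for z in (.028,.030): fit(b,np.array([.4649,.2531]),z,28.3)
E
```

```text
81 med 0.00013902178463903736 r 0.054241683593124014 [ 0.4781 -0.2186] tool x -0.0014 y -0.0004
[[-177, 39], [-108, -1], [-96, 0], [-84, 1], [-72, 1], [-60, -1], [-48, -1], [-36, 0], [-24, 1], [-12, 2], [0, 2], [12, 1], [24, 1], [36, 0], [48, -2], [60, -1], [72, -2], [84, -3], [96, 3], [108, -2], [177, 38]]
80 med 9.883012311645914e-05 r 0.054 [ 0.4781 -0.2183] tool x -0.0011 y -0.0004
115 med 0.00014811876701836119 r 0.054530233369133006 [0.4643 0.252 ] tool x -0.0007 y -0.0011
115 med 0.00013808999414369888 r 0.05418905370688854 [0.4641 0.2524] tool x -0.0002 y -0.0010
```

jog_arm([
  [0,0,-0.16,20,0,0,8],
  [0,0,-0.32,42,0,0,8],
  [0,0,-0.48,66,0,0,8],
  [0,0,-0.64,92,0,0,8],
  [0,0,-0.78,114,0,0,8],
  [0,0,-0.802,120,0,10,8],
  [0,0,-0.802,120,0,30,8],
  [0,0,-0.802,120,0,50,8],
  [0,0,-0.802,120,0,60,8],
  [0,0,-0.802,120,0,60,8],
])

```text
t: 20.92
eef_pos: [0.457, -0.099, 0.1372]
tool_rot: [-0.001, 0.293, 0.956, 0.0]
contact_force: [-0.4, 0.2, -2.7]
gripper_width: 0.134
grasp_force: 78.5
```

jog_arm([
  [0,0,0,0,0,0,8],
  [0,0,0,0,0,0,8],
  [0,0,0,0,0,0,8],
])

```text
t: 21.3
eef_pos: [0.4579, -0.0991, 0.1387]
tool_rot: [0.0, 0.293, 0.956, -0.0]
contact_force: [-0.2, 0.4, -2.3]
gripper_width: 0.137
grasp_force: 78.5
```

```bash
python3 - <<'E'
from pot import *
plan([.4574,-.0987,.120],55.9)
for n in ("scene","top"):
    s=shot(n);find(s,"lid_grip",.158);find(s,"outer_lid",.126);find(s,"inner_lid",.108);find(s,"pot_seat");find(s,"pot",0)
E
```

```text
t 21.30 pos [ 0.4579 -0.0991  0.1387] yaw_y 55.9 turn [0.    0.001 0.   ] shift [ 0.6  0.1 18.7] q [ 0.84  0.4  -0.9   2.08  0.42  0.85  0.67] F [-0.2  0.4 -2.3]
lid_grip tip_of 0.43 [368.1 223.9] [ 0.3937 -0.0543  0.158 ]
outer_lid tip_of 0.75 [373.2 218.6] [ 0.4493 -0.1005  0.126 ]
inner_lid tip_of 0.55 [369.8 223.4] [ 0.4576 -0.0967  0.108 ]
pot_seat tip_of 0.90 [369.1 238.8] [ 0.4556 -0.0963  0.063 ]
pot tip_of 0.79 [371.8 255.9] [ 0.4615 -0.1111  0.    ]
lid_grip tip_of 0.98 [372.5 250.4] [ 0.4587 -0.0973  0.158 ]
outer_lid tip_of 0.94 [373.4 252.9] [ 0.4577 -0.1018  0.126 ]
inner_lid tip_of 0.62 [371.  250.5] [ 0.4651 -0.0982  0.108 ]
pot_seat tip_of 0.73 [213.3 298.8] [0.3614 0.2434 0.063 ]
pot tip_of 0.63 [150.8 248.6] [0.4794 0.4086 0.    ]
```

jog_arm([
  [0,0,0,0.5,0,10,8],
  [0,0,0,0.5,0,20,8],
  [0,0,0,0.5,0,26,8],
  [0,0,0,0.5,0,30,8],
  [0,0,0,0.5,0,32,8],
  [0,0,0,0.5,0,34,8],
  [0,0,0,0.5,0,36,8],
  [0,0,0,0.5,0,36,8],
])

```text
t: 22.9
eef_pos: [0.4573, -0.0987, 0.1024]
tool_rot: [0.0, 0.293, 0.956, -0.0]
contact_force: [-0.8, 0.1, -1.3]
gripper_width: 0.137
grasp_force: 78.8
```

jog_arm([
  [0,0,0,0,0,1,8],
  [0,0,0,0,0,2,8],
  [0,0,0,0,0,3,8],
  [0,0,0,0,0,3,8],
])

```text
t: 23.4
eef_pos: [0.4571, -0.0986, 0.0993]
tool_rot: [-0.0, 0.293, 0.956, -0.0]
contact_force: [-1.3, -0.3, -3.0]
gripper_width: 0.135
grasp_force: 79.4
```

```bash
python3 - <<'E'
from pot import *
for i in range(4): s=shot("scene");o=bot.get_obs();print(np.round(o["eef_pos"],4),np.round(o["contact_force"],2),np.round(o["torque"],2))
E
```

```text
[ 0.4569 -0.0986  0.0991] [ 0.32  0.45 -2.21] [-0.03 -0.01 -0.03]
[ 0.4569 -0.0987  0.099 ] [ 0.91 -0.28 -2.75] [-0.04 -0.01 -0.12]
[ 0.4569 -0.0987  0.099 ] [-0.61 -0.3  -3.39] [ 0.01 -0.   -0.05]
[ 0.4569 -0.0987  0.099 ] [-0.35 -0.63 -3.12] [-0.02 -0.07 -0.07]
```

jog_arm([
  [0,0,0,0,0,2,8],
  [0,0,0,0,0,4,8],
  [0,0,0,0,0,6,8],
  [0,0,0,0,0,7,8],
  [0,0,0,0,0,7,8],
])

```text
t: 24.22
eef_pos: [0.4573, -0.0987, 0.0923]
tool_rot: [0.0, 0.293, 0.956, 0.0]
contact_force: [-0.7, 0.3, -1.6]
gripper_width: 0.136
grasp_force: 79.6
```

```bash
python3 - <<'E'
from pot import *
for i in range(4): s=shot("scene");o=bot.get_obs();print(np.round(o["eef_pos"],4),np.round(o["contact_force"],2),np.round(o["torque"],2))
plan([.4574,-.0987,.0885],55.9)
E
```

```text
[ 0.4573 -0.0987  0.0924] [-0.29 -0.19 -2.24] [ 0.05 -0.    0.07]
[ 0.4573 -0.0987  0.0924] [-0.58  0.4  -0.47] [-0.    0.    0.11]
[ 0.4573 -0.0987  0.0924] [ 0.1  -0.15 -1.6 ] [ 0.05 -0.08 -0.07]
[ 0.4573 -0.0987  0.0924] [ 0.24  0.37 -1.21] [-0.11 -0.09 -0.06]
t 24.43 pos [ 0.4573 -0.0987  0.0924] yaw_y 55.9 turn [0. 0. 0.] shift [-0.   0.1  3.9] q [ 0.78  0.47 -0.84  2.12  0.51  0.77  0.59] F [ 0.2  0.4 -1.2]
```

jog_arm([
  [0,0,0,0,0,1,8],
  [0,0,0,0,0,2,8],
  [0,0,0,0,0,3,8],
  [0,0,0,0,0,3.5,8],
  [0,0,0,0,0,3.5,8],
])

```text
t: 25.05
eef_pos: [0.4572, -0.0987, 0.0889]
tool_rot: [-0.0, 0.293, 0.956, -0.0]
contact_force: [-0.9, -0.5, 2.7]
gripper_width: 0.135
grasp_force: 80.2
```

jog_arm([
  [0,0,0,0,0,0.5,8],
  [0,0,0,0,0,0.5,8],
])

```text
t: 25.3
eef_pos: [0.4572, -0.0987, 0.0889]
tool_rot: [0.0, 0.293, 0.956, -0.0]
contact_force: [-3.7, -0.1, 8.2]
gripper_width: 0.13
grasp_force: 81.4
```

jog_arm([
  [0,0,-0.1,0,0,-0.3,8],
  [0,0,-0.2,0,0,-0.3,8],
  [0,0,-0.3,0,0,-0.3,8],
  [0,0,-0.4,0,0,-0.3,8],
  [0,0,-0.5,0,0,-0.3,8],
  [0,0,-0.6,0,0,-0.3,8],
  [0,0,-0.7,0,0,-0.3,8],
  [0,0,-0.8,0,0,-0.3,8],
  [0,0,-0.88,0,0,-0.3,8],
  [0,0,-0.94,0,0,-0.3,8],
])

```text
t: 26.55
eef_pos: [0.4579, -0.0987, 0.0889]
tool_rot: [0.001, -0.173, 0.985, -0.0]
contact_force: [0.2, 0.1, 2.5]
gripper_width: 0.136
grasp_force: 80.3
```

```bash
python3 - <<'E'
from pot import *
plan([.4574,-.0987,.0885],115.9);print(bot.get_obs()["torque"])
E
```

```text
t 26.55 pos [ 0.4579 -0.0987  0.0889] yaw_y 109.9 turn [-0.     0.001 -0.105] shift [0.4 0.2 0.4] q [ 0.93  0.57 -1.05  2.11  0.68  0.85  1.38] F [0.2 0.1 2.5]
[-0.01230201  0.03730378 -0.07672389]
```

jog_arm([
  [0,0,-0.04,0,0,0,8],
  [0,0,-0.08,0,0,0,8],
  [0,0,-0.105,0,0,0,8],
  [0,0,-0.12,0,0,0,8],
  [0,0,-0.12,0,0,0,8],
])

```text
t: 27.18
eef_pos: [0.458, -0.099, 0.0889]
tool_rot: [0.001, -0.23, 0.973, -0.0]
contact_force: [2.8, -2.7, 5.5]
gripper_width: 0.137
grasp_force: 80.6
```

```bash
python3 - <<'E'
from pot import *
plan([.4574,-.0987,.0885],115.9);print(bot.get_obs()["torque"])
E
```

```text
t 27.18 pos [ 0.458  -0.099   0.0889] yaw_y 116.6 turn [-0.001  0.001  0.013] shift [0.4 0.5 0.4] q [ 0.94  0.58 -1.08  2.11  0.7   0.86  1.48] F [ 2.8 -2.7  5.5]
[-0.60050852 -0.69536608 -0.00257862]
```

jog_arm([
  [0,0,-0.015,0,0,0,8],
  [0,0,-0.03,0,0,0,8],
  [0,0,-0.03,0,0,0,8],
])

```text
t: 27.55
eef_pos: [0.4577, -0.0988, 0.0889]
tool_rot: [0.0, -0.245, 0.969, -0.0]
contact_force: [3.9, -1.9, 5.2]
gripper_width: 0.131
grasp_force: 80.7
```

```bash
python3 - <<'E'
from pot import *
for i in range(2):
    plan([.4574,-.0987,.0885],115.9);print(bot.get_obs()["torque"]);shot("top")
E
```

```text
t 27.55 pos [ 0.4577 -0.0988  0.0889] yaw_y 118.4 turn [-0.001  0.001  0.043] shift [0.3 0.3 0.4] q [ 0.95  0.59 -1.09  2.11  0.7   0.86  1.51] F [ 3.9 -1.9  5.2]
[-0.47101805 -0.60593627 -0.10891765]
t 27.60 pos [ 0.4577 -0.0988  0.0889] yaw_y 118.4 turn [-0.001  0.001  0.043] shift [0.2 0.3 0.4] q [ 0.95  0.59 -1.09  2.11  0.7   0.86  1.51] F [ 2.6 -2.4  5.5]
[-0.52727584 -0.62931648 -0.04207198]
```

jog_arm([
  [0,0,-0.02,0,0,0,8],
  [0,0,-0.04,0,0,0,8],
  [0,0,-0.055,0,0,0,8],
  [0,0,-0.055,0,0,0,8],
])

```text
t: 28.15
eef_pos: [0.4579, -0.099, 0.0889]
tool_rot: [0.001, -0.272, 0.962, -0.0]
contact_force: [3.4, -2.8, 5.3]
gripper_width: 0.137
grasp_force: 80.6
```

```bash
python3 - <<'E'
from pot import *
for i in range(3):
    plan([.4574,-.0987,.0885],115.9);print(bot.get_obs()["torque"]);shot("top")
E
```

```text
t 28.15 pos [ 0.4579 -0.099   0.0889] yaw_y 121.5 turn [-0.001  0.001  0.098] shift [0.3 0.6 0.4] q [ 0.96  0.6  -1.1   2.11  0.71  0.87  1.55] F [ 3.4 -2.8  5.3]
[-0.63379691 -0.79429854 -0.12517158]
t 28.20 pos [ 0.458 -0.099  0.089] yaw_y 121.5 turn [-0.001  0.001  0.098] shift [0.3 0.6 0.5] q [ 0.96  0.6  -1.1   2.11  0.71  0.87  1.55] F [ 3.3 -3.   5.5]
[-0.65983544 -0.78130687 -0.10222557]
t 28.25 pos [ 0.4579 -0.099   0.0889] yaw_y 121.5 turn [-0.001  0.001  0.098] shift [0.3 0.5 0.4] q [ 0.96  0.6  -1.1   2.11  0.71  0.87  1.55] F [ 3.9 -3.4  5.5]
[-0.60864853 -0.83531328 -0.08477441]
```

jog_arm([
  [0,0,0.025,0,0,0,8],
  [0,0,0.025,0,0,-1,8],
  [0,0,0.025,0,0,-2,8],
  [0,0,0.025,0,0,-3,8],
  [0,0,0.025,0,0,-4,8],
  [0,0,0.025,0,0,-4,8],
])

```text
t: 29.05
eef_pos: [0.4565, -0.099, 0.0924]
tool_rot: [-0.001, -0.26, 0.966, -0.0]
contact_force: [0.5, -2.4, -2.7]
gripper_width: 0.137
grasp_force: 79.3
```

```bash
python3 - <<'E'
from pot import *
for i in range(3):
    plan([.4574,-.0987,.0885],115.9);print(bot.get_obs()["torque"]);shot("top")
E
```

```text
t 29.05 pos [ 0.4565 -0.099   0.0924] yaw_y 120.1 turn [ 0.    -0.001  0.073] shift [-0.9 -0.2  3.9] q [ 0.96  0.59 -1.1   2.11  0.7   0.88  1.54] F [ 0.5 -2.4 -2.7]
[-0.92462085 -0.18403078 -0.02491752]
t 29.10 pos [ 0.4565 -0.099   0.0924] yaw_y 120.1 turn [ 0.    -0.001  0.073] shift [-0.9 -0.2  3.9] q [ 0.96  0.59 -1.1   2.11  0.7   0.88  1.54] F [ 1.4 -3.1 -1.9]
[-0.91790725 -0.16571525  0.0072767 ]
t 29.15 pos [ 0.4566 -0.0989  0.0924] yaw_y 120.1 turn [ 0.    -0.001  0.073] shift [-0.9 -0.2  3.9] q [ 0.96  0.59 -1.1   2.11  0.7   0.88  1.54] F [ 1.5 -3.5 -3.1]
[-0.97898649 -0.09796526 -0.02812769]
```

jog_arm([
  [0,0,0,-0.4,-0.8,0,8],
  [0,0,0,-0.4,-0.8,0,8],
  [0,0,0,-0.4,-0.8,-1,8],
  [0,0,0,-0.4,-0.8,-2,8],
  [0,0,0,-0.4,-0.8,-2,8],
])

```text
t: 29.82
eef_pos: [0.458, -0.0988, 0.0948]
tool_rot: [0.0, -0.26, 0.966, 0.0]
contact_force: [-0.2, 0.2, -2.0]
gripper_width: 0.135
grasp_force: 79.6
```

```bash
python3 - <<'E'
from pot import *
for i in range(4):
    o=bot.get_obs();print(np.round(o["eef_pos"],4),np.round(o["contact_force"],1),np.round(o["torque"],2));s=shot("top")
find(s,"outer_lid",.085)
E
```

```text
[ 0.458  -0.0988  0.0948] [-0.2  0.2 -2. ] [-0.01  0.04 -0.02]
[ 0.458  -0.0989  0.0947] [-0.4  0.7 -0.5] [ 0.01  0.02 -0.01]
[ 0.4579 -0.0989  0.0946] [ 0.1  0.2 -1.8] [0.01 0.05 0.01]
[ 0.4579 -0.099   0.0946] [ 0.2 -0.4 -1.5] [-0.01 -0.03 -0.03]
outer_lid tip_of 0.97 [372.4 254.1] [ 0.4603 -0.103   0.085 ]
```

jog_arm([
  [0,0,0,0,0,-1,8],
  [0,0,0,0,0,-2,8],
  [0,0,0,0,0,-3,8],
  [0,0,0,0,0,-4,8],
  [0,0,0,0,0,-4,8],
])

```text
t: 30.7
eef_pos: [0.458, -0.0992, 0.0987]
tool_rot: [0.0, -0.26, 0.966, -0.0]
contact_force: [-0.7, -0.7, -1.4]
gripper_width: 0.135
grasp_force: 79.6
```

```bash
python3 - <<'E'
from pot import *
for i in range(3):
    o=bot.get_obs();print(np.round(o["eef_pos"],4),np.round(o["contact_force"],1),np.round(o["torque"],2));s=shot("top")
E
```

```text
[ 0.458  -0.0992  0.0987] [-0.7 -0.7 -1.4] [ 0.01 -0.04  0.04]
[ 0.4579 -0.0992  0.0987] [ 0.3  0.2 -1.5] [ 0.   -0.06 -0.01]
[ 0.4579 -0.0992  0.0986] [ 0.4  0.1 -1.1] [0.03 0.03 0.06]
```

jog_arm([
  [0,0,0,0,0,-3,8],
  [0,0,0,0,0,-7,8],
  [0,0,0,0,0,-12,8],
  [0,0,0,0,0,-20,8],
  [0,0,0,0,0,-35,8],
  [0,0,0,0,0,-50,8],
  [0,0,0,0,0,-65,8],
  [0,0,0,0,0,-78,8],
  [0,0,0,0,0,-85,8],
  [0,0,0,0,0,-85,8],
])

```text
t: 32.1
eef_pos: [0.4581, -0.0994, 0.184]
tool_rot: [0.0, -0.259, 0.966, -0.0]
contact_force: [0.3, -0.8, -1.8]
gripper_width: 0.137
grasp_force: 79.6
```

jog_arm([
  [0,0,0,0,0,0,8],
  [0,0,0,0,0,0,8],
  [0,0,0,0,0,0,8],
])

```text
t: 32.48
eef_pos: [0.4577, -0.0991, 0.1833]
tool_rot: [-0.0, -0.26, 0.966, 0.0]
contact_force: [-0.2, 0.8, -1.7]
gripper_width: 0.134
grasp_force: 79.6
```

```bash
python3 - <<'E'
from pot import *
for i in range(2):
    o=bot.get_obs();print(np.round(o["eef_pos"],4),np.round(o["contact_force"],1));s=shot("scene")
find(s,"inner_lid",.063);find(s,"inner_slot",.065);find(s,"outer_lid",o["eef_pos"][2]-.013);find(s,"pot",0);find(s,"tweezers");find(s,"mug")
save(s,"s_end");t=shot("top");find(t,"inner_lid",.063);find(t,"outer_lid",o["eef_pos"][2]-.013);find(t,"tweezers");find(t,"mug")
w=shot("wrist");find(w,"inner_lid",.063);find(w,"inner_slot",.065)
# scene: saturation/brightness probe inside the pot mouth vs first picture
a=cv2.imread("pics/scene0.png");b=s["pixels"][:,:,::-1]
for P in [(.4579,-.0995,.067),(.485,-.0995,.067),(.4579,-.075,.067),(.435,-.11,.067)]:
    uv=ray(s,np.array([P]))[0];x,y=uv.round().astype(int);print(P,uv,a[y,x],b[y,x])
E
```

```text
[ 0.4577 -0.0991  0.1833] [-0.2  0.8 -1.7]
[ 0.4578 -0.0991  0.1834] [-0.2  0.1 -1.9]
inner_lid tip_of 0.91 [369.2 236.2] [ 0.4653 -0.1019  0.063 ]
inner_slot tip_of 0.96 [369.2 236.2] [ 0.4629 -0.1004  0.065 ]
outer_lid tip_of 0.71 [369.9 203.7] [ 0.4506 -0.0895  0.1704]
pot tip_of 0.79 [370.8 255.5] [ 0.464  -0.1095  0.    ]
tweezers tip_of 0.41 [174.3 293.4] [0.4583 0.3847 0.06  ]
mug tip_of 0.46 [368.5 191.4] [ 0.7536 -0.261   0.    ]
outer_lid tip_of 0.79 [375.9 250. ] [ 0.4579 -0.1031  0.1704]
tweezers tip_of 0.47 [151. 251.] [0.466  0.3882 0.06  ]
mug tip_of 0.86 [163.1 255.2] [0.4641 0.3787 0.    ]
(0.4579, -0.0995, 0.067) [369.87048 236.69058] [138 131 133] [145 137 140]
(0.485, -0.0995, 0.067) [364.70938 231.0324 ] [145 137 139] [174 163 165]
(0.4579, -0.075, 0.067) [361.1792  239.10262] [138 130 133] [164 154 155]
(0.435, -0.11, 0.067) [378.0923  240.56464] [139 132 134] [163 154 154]
```

```bash
python3 -c "
from station import bot
print(bot.hand_in())"
```

```text
the job is handed in; nothing more can be done
None
```

I handed the job in at about 32.6 s: the tweezers stand in the mug, force and height readings put the strainer lid home on the pot's seat, and the outer lid is held about 95 mm above the rim; I never felt a clear stop when turning it (about 65°).

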